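# Make up an edge-profiling wheel stack on its arbor

### The arm

A 6-joint arm with a two-finger parallel gripper is mounted at the origin on the work surface. World frame = base frame: x ahead of the robot, y to its left, z up, the work surface at z = 0. Lengths are in m, angles in rad, forces in N, time in s.
With the tool pointing down it reaches from about 0.35 to 0.975 m from the base axis. Payload 4.9 kg.
Tool frame: the origin (TCP) lies at the very end of the fingers, on their centre line; the grasp point (between the pads) lies manip.pinch_z behind it (manip.pinch_z is the distance from the TCP to the grasp point, in m); z points along the fingers, y is the direction in which the jaws open and shut (so a half turn about z gives the same grasp; the last joint's range is limited). The gripper opens to 85 mm and grips with 20 to 120 N. Pads are 22 mm wide; open, the fingers measure 114 mm over their backs; the gripper's body (76 mm by 85 mm) begins 54 mm behind the grasp point. The pads swing forward as they close: fully open they stand 13 mm farther back than shut.
Start: joints at [-1.332, 0.053, 1.613, -0, 1.476, -0.119], TCP at [0.219, -0.585, 0.231] pointing down, gripper open.
Joint ranges: [-3.01, 3.01], [-1.01, 2.22], [0.06, 2.58], [-1.02, 4.17], [0.09, 2.62], [-3.14, 3.14]. Speed limits (rad/s): [2.57, 2.57, 3.14, 3.14, 3.14, 3.14].

### API

Orientations are given as a rotation vector (axis times angle).
In Python, from bench import manip, capture, camera_model gives the robot as it stands.
- The arm moves only by the tool carry_out, never from a script. Its argument "commands" is a list of rows, each a list of 3 entries, a list of its own where there are three numbers: the shift along the tool's x, y, z in m, then the turn, a rotation vector about the tool's x, y, z in degrees, then the gripper command: -1 is fully open, 1 is shut, values between are in proportion. In form: [[[dx, dy, dz], [rx, ry, rz], fingers], ...]. A call has 1 to 8 rows; each row shifts and turns the commanded pose from where the row before left it, along the tool's axes as they then stand; what a row does not reach is not made up. A row lasts 1/8 s, in which the tool goes at most 62.5 mm and 10.7 degrees, less where a joint would pass 70% of its speed; a pose out of reach is approached as far as the arm can. A call is refused whole if a number of a shift passes 0.0625 or a number of a turn 10.7, either way. A call with a gripper value outside its range is refused whole. The fingers move at their own pace and stop on an object; "newtons" is the grip in N (left out, the last holds). Time passes only in rows, so rows that do not move let the fingers close. It gives the time, the measured TCP pose, the force and the opening at its end, in the units of the state.
- manip.get_state(): the state, without advancing time (a new reading comes with each control period).
- capture(name): name is "side" or "top"; returns the picture (400x640x3 uint8, red, green, blue); there is no depth.
- camera_model(name): a dict with "vertical_fov" (degrees; the focal length in pixels is half the picture's height over the tangent of half this angle, whatever the lens; pixels are square), "cx", "cy" (the principal point, pixels), "R" (3x3) and "t" (3): a world point X has camera coordinates R X + t. Camera axes: x right, y down, z forward; pixel columns grow to the right and rows downward; lengths in m; the calibration is good to about 2 mm. A picture is of the moment at which its call begins. camera_model takes no time and is no camera call.
- manip.close_job(): hands the job in, once; it reports no verdict.
The state is a dict: "time_s": time; "qpos": joint angles; "joint_vel": joint speeds; "joint_torque": joint torques, N m; "ee_pos": TCP position; "tcp_rot": TCP orientation; "ft_force": force on the tool from outside, world axes, zero at the start; "moment": the same for the moment, N m; "opening": opening from 0.0 (shut) to 1.0 (fully open).
Only numpy, scipy, OpenCV 4.12 (cv2) and the standard library are available. Lean on these libraries where they do the work, as an engineer would, in place of code of your own. Each camera call takes 0.05 s, during which the arm holds its last target.

### The job

Make up the stone edge-profiling tool on the upright arbor in the setting block: first the bevel wheel, then the drum wheel, then the round-over wheel, and last the hexagon-headed clamping cap, each threaded over the shaft and sitting flat and fully home on the one below. Keep every part the way up it lies and lower it down the shaft instead of letting it drop. Leave the wax tin, the spanner and the stone offcut where they are.

Things in the scene. Friction and masses are not known exactly. Their poses are not given: they have to be found in the camera images.
- bevel_wheel: Bevel wheel: loose steel grinding wheel, 23 mm through bore, lying wide rim down. 22 mm high: rim 64 mm wide up to 6 mm height, slope inwards from 6 to 12 mm, straight neck 48 mm wide from 12 to 22 mm (grip it there). From above: a 48 mm face inside a dark 64 mm rim. About 0.3 kg. Origin: centre of the underside; z its axis, up.
- drum_wheel: Drum wheel: loose straight steel grinding wheel, 48 mm in diameter, 16 mm high, 23 mm through bore, slanted slots round its dark side; lying flat. About 0.2 kg. Origin: centre of the underside; z its axis, up.
- round_wheel: Round-over wheel: loose steel grinding wheel, 23 mm through bore, lying wide rim up. 20 mm high: neck 48 mm wide at the bottom, widening in a hollow curve to a straight rim 64 mm wide from 12 to 20 mm height (grip it there). From above: a plain flat 64 mm face. About 0.3 kg. Origin: centre of the underside; z its axis, up.
- clamp_cap: Clamping cap: loose round steel cap, 44 mm in diameter, 12 mm high, with a dark hexagon head on top (19 mm across flats, 10 mm high), 22 mm in all. No hole from above; a recess 23 mm wide, 9 mm deep in its underside fits over the shaft's end. Lies hexagon up. About 0.15 kg. Origin: centre of the underside; z up.
- arbor: Fixed setting block with the arbor upright in it: base plate 110 x 110 x 10 mm, round boss 80 mm wide up to 38 mm height, small lever beside it (below 45 mm), flange 63 mm wide up to 54 mm, collar 44 mm wide up to 60 mm (its top seats the first wheel), then a shaft 20 mm thick up to 124 mm, its last 5 mm tapering to 12 mm. Origin: on the shaft's axis at the plate's underside; z up.
- wax_tin: Bystander: closed round tin 74 mm in diameter, 42 mm high, grey lid, no bore; loose. Leave it alone. Origin: centre of the underside.
- spanner: Bystander: flat steel spanner 180 mm long, 38 mm wide at the jaw, 8 mm thick, loose. Leave it alone. Origin: middle of its underside; x along its length.
- offcut: Bystander: slab of marble 120 x 80 x 20 mm, loose. Leave it alone. Origin: centre of the underside; x along its long side.
There are look-alikes about, which are no part of the job. Leave any orange look-alike of the clamp_cap alone. What is shaped like the round_wheel but blue is not meant.

How it is judged:
By the outcome, as a careful person would: the job done as asked, in the order asked, and still so for the second after the job is handed in, with the robot touching nothing.
It also fails if it takes over 102 s, if anything falls off the work surface, if the arm or the gripper's body presses on something with over 40 N, if the wrist force passes 120 N, or if a joint passes its speed limit or range.

## Working session

There is one attempt and no reset: what is moved stays moved. The work goes in short steps, Python scripts to look and compute and a tool call to move; the robot and the scene stay as the last step left them, time stands still between calls to the robot, and variables do not carry over. Pictures are saved under pics/ and viewed, and the job is handed in when it is done.

Besides the shell and the picture viewer there is one more tool, called after "Request:" by a JSON object that holds its "name" and its "arguments". carry_out: Moves the arm, as the interface text tells. Its arguments: {"type":"object","properties":{"commands":{"type":"array"},"newtons":{"type":"number"}},"required":["commands"]}

```bash
ls; mkdir -p pics
python3 - <<'E'
from bench import manip,capture,camera_model
import cv2,numpy as np
for n in("side","top"):
    im=capture(n); cv2.imwrite(f"pics/{n}0.png",im[:,:,::-1]); m=camera_model(n); print(n,m)
print(manip.get_state(), manip.pinch_z)
E
```

```text
pics
side {'vertical_fov': 50.380241848403955, 'cx': 322.7514798832449, 'cy': 199.6064645769445, 'R': array([[-0.97533453, -0.22001981,  0.01771569],
       [-0.16860671,  0.6908106 , -0.70310205],
       [ 0.14245819, -0.68874669, -0.71086824]]), 't': array([0.55508611, 0.13132617, 0.9716385 ])}
top {'vertical_fov': 57.427900380885056, 'cx': 315.31992049755104, 'cy': 206.828998299286, 'R': array([[-0.0114417 , -0.99970273, -0.02152982],
       [-0.99023636,  0.01431959, -0.13866108],
       [ 0.13892816,  0.01973309, -0.99010584]]), 't': array([0.02586206, 0.54972889, 1.01323933])}
{'time_s': 0.1, 'qpos': array([-1.33197672e+00,  5.32906888e-02,  1.61413827e+00,  1.82815190e-05,
        1.47601940e+00, -1.18989727e-01]), 'joint_vel': array([-0.00070276, -0.00150312, -0.00212989,  0.00230794,  0.00187099,
       -0.00013359]), 'joint_torque': array([ 1.30664233e-03, -3.94903672e+01, -3.71363461e+01, -4.93066511e-05,
        3.93007620e-03, -1.25719663e-05]), 'ee_pos': array([ 0.2187672 , -0.58486401,  0.23019706]), 'tcp_rot': array([-3.08962692e+00, -5.58719635e-01,  1.45924048e-04]), 'ft_force': array([ 0.1307086 ,  0.66204625, -0.85955067]), 'moment': array([-0.02996461, -0.00429753,  0.00016003]), 'opening': 1.0011994939061064} 0.0187
```

View pics/side0.png

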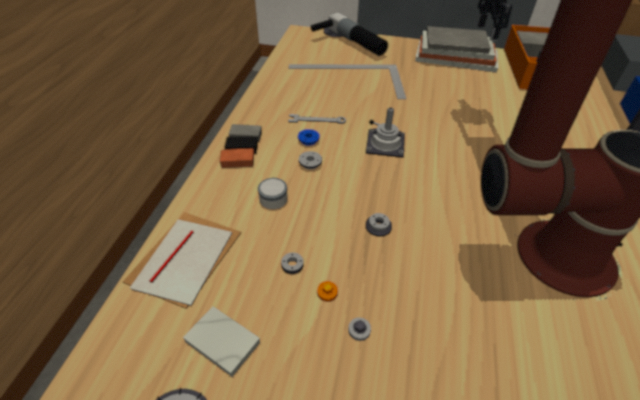

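View pics/top0.png

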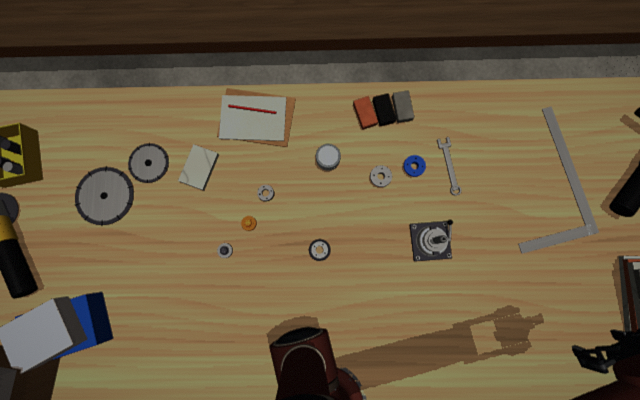

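Top view: candidates are the bevel wheel (319,249), the drum (265,193), the round-over wheel (381,177) and its blue look-alike (414,166), the cap (225,251) and its orange look-alike (249,223). The arbor is at (433,240). I'll check these in close crops.

```bash
cat > h.py <<'E'
import cv2,numpy as np
from bench import manip,capture,camera_model
def crop(im,x,y,w,h,s):
    c=cv2.resize(im[y:y+h,x:x+w],None,fx=s,fy=s,interpolation=cv2.INTER_CUBIC)
    for i in range(0,w,10):
        cv2.line(c,(i*s,0),(i*s,6),(0,255,0),1); cv2.putText(c,str(x+i),(i*s,16),0,.35,(0,255,0),1)
    for i in range(0,h,10):
        cv2.line(c,(0,i*s),(6,i*s),(0,255,0),1); cv2.putText(c,str(y+i),(8,i*s+4),0,.35,(0,255,0),1)
    return c
def mont(im,pts,r,s,cols):
    t=[crop(im,int(x)-r,int(y)-r,2*r,2*r,s) for x,y in pts]
    while len(t)%cols:t.append(np.zeros_like(t[0]))
    return np.vstack([np.hstack(t[i:i+cols]) for i in range(0,len(t),cols)])
E
python3 - <<'E'
from h import *
t=cv2.imread("pics/top0.png");s=cv2.imread("pics/side0.png")
cv2.imwrite("pics/tm.png",mont(t,[(319,249),(265,193),(381,177),(225,251),(249,223),(433,240)],22,6,3))
cv2.imwrite("pics/sm.png",mont(s,[(378,224),(292,263),(311,160),(360,329),(327,290),(387,133)],22,6,3))
E
```

```text
(no output)
```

View pics/tm.png

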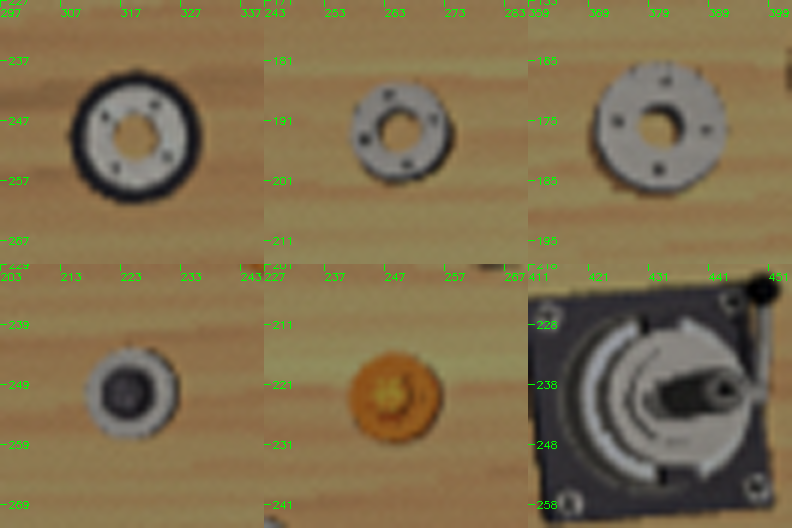

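View pics/sm.png

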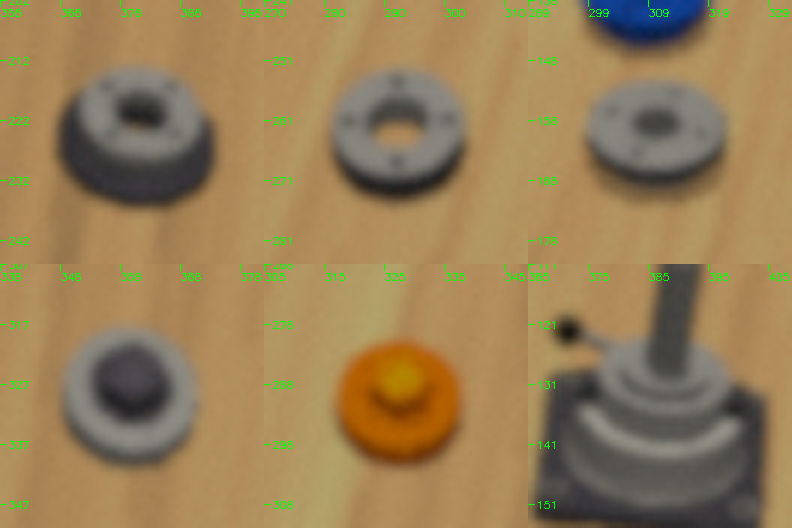

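```bash
cat >> h.py <<'E'
def ray(n,u,v):
    m=camera_model(n);f=200/np.tan(np.radians(m["vertical_fov"])/2)
    R,t=np.array(m["R"]),np.array(m["t"])
    d=R.T@np.array([(u-m["cx"])/f,(v-m["cy"])/f,1]); return -R.T@t,d/np.linalg.norm(d)
def tri(a,b):
    (p,d),(q,e)=ray("top",*a),ray("side",*b)
    A=np.c_[d,-e];k=np.linalg.lstsq(A,q-p,rcond=None)[0]
    P,Q=p+k[0]*d,q+k[1]*e
    return (P+Q)/2,np.linalg.norm(P-Q)
def atz(n,u,v,z):
    p,d=ray(n,u,v);return p+d*(z-p[2])/d[2]
def proj(n,X):
    m=camera_model(n);f=200/np.tan(np.radians(m["vertical_fov"])/2)
    c=np.array(m["R"])@X+m["t"];return np.array([m["cx"]+f*c[0]/c[2],m["cy"]+f*c[1]/c[2]])
def face(im,x,y,r=16,smax=60,vmin=115,s=6):
    c=cv2.resize(im[y-r:y+r,x-r:x+r],None,fx=s,fy=s,interpolation=cv2.INTER_CUBIC)
    h=cv2.cvtColor(c,cv2.COLOR_BGR2HSV)
    m=((h[...,1]<smax)&(h[...,2]>vmin)).astype(np.uint8)
    cs,_=cv2.findContours(m,cv2.RETR_EXTERNAL,cv2.CHAIN_APPROX_NONE)
    k=max(cs,key=cv2.contourArea);hull=cv2.convexHull(k)
    e=cv2.fitEllipse(k)
    cv2.ellipse(c,e,(0,0,255),1)
    return x-r+(e[0][0]+.5)/s-.5,y-r+(e[0][1]+.5)/s-.5,np.array(e[1])/s,c
E
python3 - <<'E'
from h import *
t=cv2.imread("pics/top0.png");s=cv2.imread("pics/side0.png")
T=dict(bevel=((319,249),(378,218)),drum=((265,193),(292,261)),round=((381,177),(311,158)),cap=((225,251),(360,329)))
r1=[];r2=[]
for k,(a,b) in T.items():
    A=face(t,*a);B=face(s,*b);r1.append(A[3]);r2.append(B[3])
    print(k,np.round(A[:2],1),A[2].round(1),np.round(B[:2],1),B[2].round(1),*[np.round(z,4) for z in tri(A[:2],B[:2])])
cv2.imwrite("pics/f.png",np.vstack([np.hstack(r1),np.hstack(r2)]))
E
```

```text
bevel [319.2 249.4] [16. 16.] [379.1 220.1] [12.9 18.4] [0.4292 0.0094 0.0237] 0.0019
drum [264.5 191.8] [14.3 15.1] [291.9 260.7] [16.1 21.5] [0.6001 0.169  0.0193] 0.0005
round [380.9 175.3] [20.1 21.2] [310.  158.1] [13.6 22.3] [ 0.6445 -0.1757  0.0215] 0.0015
cap [223.8 250.1] [13.7 14.6] [359.4 327.5] [19.5 22.1] [0.4307 0.2879 0.0129] 0.0017
```

View pics/f.png

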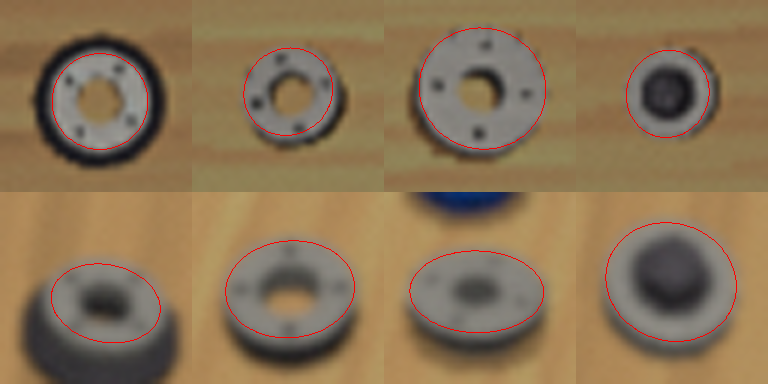

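Run:
```python
from h import *
t=cv2.imread("pics/top0.png");s=cv2.imread("pics/side0.png")
cv2.imwrite("pics/ar.png",np.hstack([crop(t,411,216,40,48,10),crop(s,370,102,40,48,10)]))
for k,z,a,b in (("bevel",.022,(319.2,249.4),(379.1,220.1)),("drum",.016,(264.5,191.8),(291.9,260.7)),("round",.020,(380.9,175.3),(310.,158.1)),("cap",.012,(223.8,250.1),(359.4,327.5))):
    print(k,atz("top",*a,z).round(4),atz("side",*b,z).round(4))
```

```text
bevel [0.4284 0.0093 0.022 ] [0.4303 0.0079 0.022 ]
drum [0.6004 0.1696 0.016 ] [0.6011 0.1666 0.016 ]
round [ 0.6439 -0.1759  0.02  ] [ 0.6456 -0.1778  0.02  ]
cap [0.43   0.2882 0.012 ] [0.4315 0.2873 0.012 ]
```

View pics/ar.png

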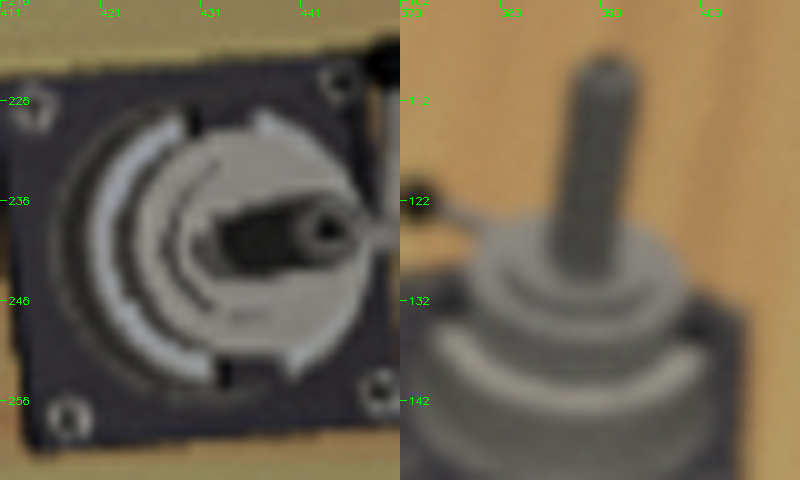

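```bash
cat >> h.py <<'E'
def overlay(im,n,circs,x0,y0,w,h,s=10):
    c=crop(im,x0,y0,w,h,s)
    a=np.linspace(0,2*np.pi,73)
    for (x,y,z,r) in circs:
        p=np.array([(proj(n,np.array([x+r*np.cos(k),y+r*np.sin(k),z]))-[x0,y0]+.5)*s-.5 for k in a])
        cv2.polylines(c,[p.round().astype(np.int32)],True,(0,0,255),1)
    return c
E
cat > ov.py <<'E'
from h import *
import sys
def run(x,y,name):
    t=cv2.imread("pics/top0.png");s=cv2.imread("pics/side0.png")
    C=[(x,y,.124,.006),(x,y,.119,.010),(x,y,.06,.022),(x,y,.054,.0315),(x,y,.06,.01),(x,y,.038,.04)]
    cv2.imwrite(name,np.hstack([overlay(t,"top",C,411,216,40,48),overlay(s,"side",C,368,102,40,58)[:480]]))
E
python3 - <<'E'
from h import *; from ov import run
print(tri((443.5,238.4),(390.6,109.)),atz("top",443.5,238.4,.124),atz("side",390.6,109,.124))
P=atz("top",443.5,238.4,.124);Q=atz("side",390.6,109,.124)
M=(P+Q)/2
run(M[0],M[1],"pics/ov1.png")
E
```

```text
(array([ 0.45114699, -0.3150582 ,  0.12227729]), np.float64(0.001018128497474176)) [ 0.45055324 -0.31448334  0.124     ] [ 0.4515862  -0.31241379  0.124     ]
```

View pics/ov1.png

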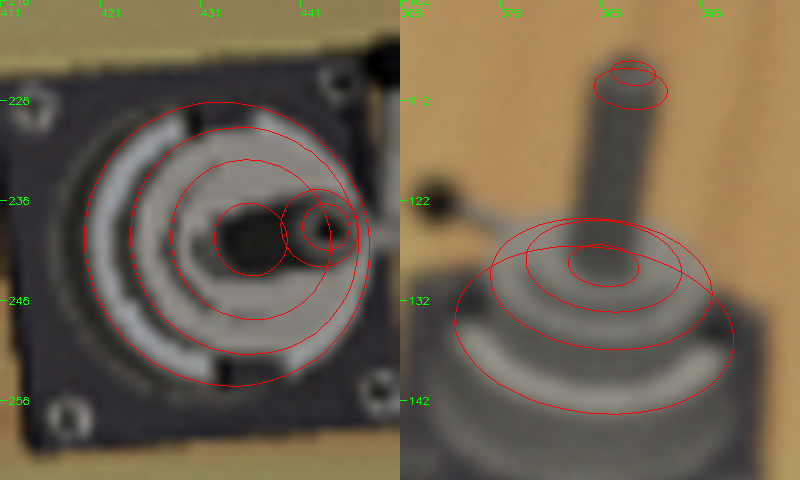

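Choices confirmed: the grey parts match the descriptions, and the blue and orange look-alikes are excluded. I'll align the jaws with world x first (tool x = world y, tool y = world x).

Request:
{"name": "carry_out", "arguments": {"commands": [[[0, 0, 0], [0, 0, -9.93], -1], [[0, 0, 0], [0, 0, -9.93], -1], [[0, 0, 0], [0, 0, -9.93], -1], [[0, 0, 0], [0, 0, -9.93], -1], [[0, 0, 0], [0, 0, -9.93], -1], [[0, 0, 0], [0, 0, -9.93], -1], [[0, 0, 0], [0, 0, -9.93], -1], [[0, 0, 0], [0, 0, 0], -1]], "newtons": 60}}

```text
time_s: 1.1
ee_pos: [0.2188, -0.5851, 0.2307]
tcp_rot: [-2.223, -2.219, -0.001]
ft_force: [0.2, 0.7, 0.3]
opening: 0.999
```

Request:
{"name": "carry_out", "arguments": {"commands": [[[0.04, 0.014, 0], [0, 0, 0], -1], [[0.04, 0.014, 0], [0, 0, 0], -1], [[0.04, 0.014, 0], [0, 0, 0], -1], [[0.04, 0.014, 0], [0, 0, 0], -1], [[0.04, 0.014, 0], [0, 0, 0], -1], [[0.04, 0.014, 0], [0, 0, 0], -1], [[0.04, 0.014, 0], [0, 0, 0], -1], [[0.04, 0.014, 0], [0, 0, 0], -1]]}}

```text
time_s: 2.1
ee_pos: [0.331, -0.264, 0.2312]
tcp_rot: [2.225, 2.217, 0.0]
ft_force: [0.1, 0.6, -0.2]
opening: 0.999
```

Request:
{"name": "carry_out", "arguments": {"commands": [[[0.04, 0.014, 0], [0, 0, 0], -1], [[0.04, 0.014, 0], [0, 0, 0], -1], [[0.04, 0.014, 0.02], [0, 0, 0], -1], [[0.04, 0.014, 0.02], [0, 0, 0], -1], [[0.04, 0.014, 0.02], [0, 0, 0], -1], [[0.04, 0.014, 0.02], [0, 0, 0], -1], [[0.0337, 0.0145, 0.03], [0, 0, 0], -1], [[0, 0, 0.02], [0, 0, 0], -1]]}}

```text
time_s: 3.1
ee_pos: [0.4289, 0.0104, 0.0998]
tcp_rot: [-2.22, -2.221, 0.001]
ft_force: [-0.6, -1.3, -0.4]
opening: 1.001
```

Request:
{"name": "carry_out", "arguments": {"commands": [[[0, 0, 0], [0, 0, 0], -1], [[0, 0, 0], [0, 0, 0], -1]]}}

```text
time_s: 3.35
ee_pos: [0.4297, 0.008, 0.1022]
tcp_rot: [2.223, 2.219, 0.001]
ft_force: [0.6, 1.2, 1.4]
opening: 0.999
```

```bash
cat > look.py <<'E'
from h import *
import sys
# look.py tag tx ty sx sy w h s
tag=sys.argv[1];a=list(map(int,sys.argv[2:9]))
t=capture("top")[:,:,::-1].copy();s=capture("side")[:,:,::-1].copy()
cv2.imwrite(f"pics/t_{tag}.png",t);cv2.imwrite(f"pics/s_{tag}.png",s)
w,h,k=a[4:7]
cv2.imwrite(f"pics/l_{tag}.png",np.hstack([crop(t,a[0]-w//2,a[1]-h//2,w,h,k),crop(s,a[2]-w//2,a[3]-h//2,w,h,k)]))
st=manip.get_state();print(st["time_s"],st["ee_pos"].round(4),st["ft_force"].round(1))
for n in("top","side"):print(n,proj(n,st["ee_pos"]).round(1))
E
python3 look.py a 319 240 378 200 80 100 5
```

```text
3.45 [0.4301 0.0078 0.1027] [ 0.1 -0.3 -0.3]
top [319.4 248. ]
side [383.2 196. ]
```

View pics/l_a.png

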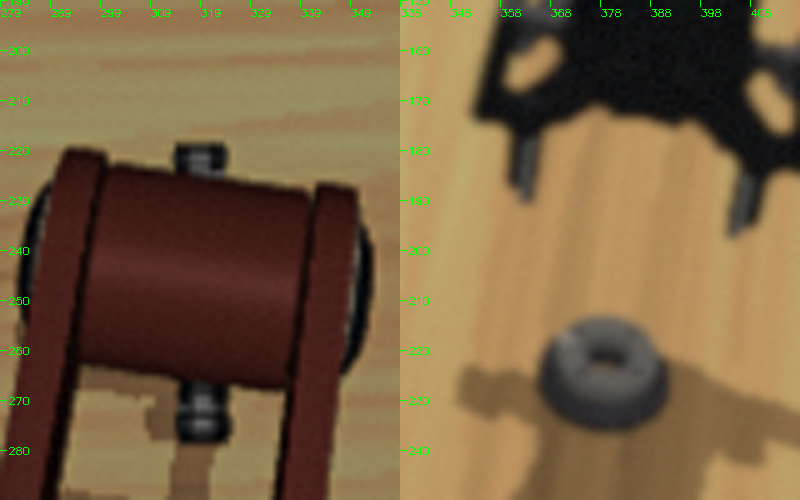

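Request:
{"name": "carry_out", "arguments": {"commands": [[[0, 0, 0.03], [0, 0, 0], -1], [[0, 0, 0.03], [0, 0, 0], -1], [[0, 0, 0.02], [0, 0, 0], -1], [[0, 0, 0.01], [0, 0, 0], -1], [[0, 0, 0], [0, 0, 0], -1], [[0, 0, 0], [0, 0, 0], -1]]}}

```text
time_s: 4.2
ee_pos: [0.4303, 0.0081, 0.0125]
tcp_rot: [2.22, 2.22, 0.002]
ft_force: [-0.0, -0.1, -0.4]
opening: 1.0
```

Request:
{"name": "carry_out", "arguments": {"commands": [[[0, 0, 0], [0, 0, 0], 0], [[0, 0, 0], [0, 0, 0], 0], [[0, 0, 0], [0, 0, 0], 0], [[0, 0, 0], [0, 0, 0], 0]]}}

```text
time_s: 4.7
ee_pos: [0.4299, 0.0082, 0.0124]
tcp_rot: [2.221, 2.221, 0.0]
ft_force: [-2.1, -0.7, 5.9]
opening: 0.525
```

Request:
{"name": "carry_out", "arguments": {"commands": [[[0, 0, 0], [0, 0, 0], 1], [[0, 0, 0], [0, 0, 0], 1], [[0, 0, 0], [0, 0, 0], 1], [[0, 0, 0], [0, 0, 0], 1]], "newtons": 60}}

```text
time_s: 5.2
ee_pos: [0.4298, 0.0082, 0.0124]
tcp_rot: [2.221, 2.222, 0.0]
ft_force: [-2.5, 0.9, 5.7]
opening: 0.522
```

```bash
python3 look.py b 319 240 378 205 80 100 5
```

```text
5.3 [0.4299 0.0082 0.0124] [-2.6  0.3  6.1]
top [319.6 249. ]
side [378.8 222.9]
```

View pics/l_b.png

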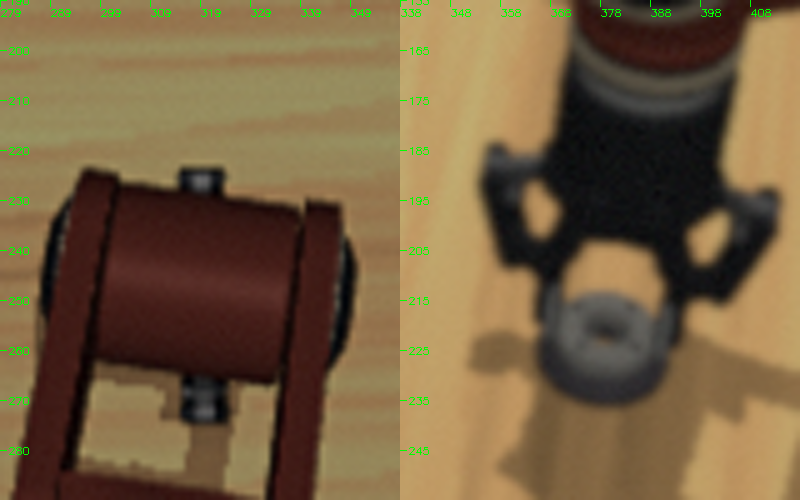

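Request:
{"name": "carry_out", "arguments": {"commands": [[[0, 0, -0.005], [0, 0, 0], 1], [[0, 0, -0.01], [0, 0, 0], 1], [[0, 0, -0.02], [0, 0, 0], 1], [[0, 0, -0.03], [0, 0, 0], 1], [[0, 0, -0.04], [0, 0, 0], 1], [[0, 0, -0.05], [0, 0, 0], 1], [[0, 0, -0.03], [0, 0, 0], 1], [[0, 0, 0], [0, 0, 0], 1]]}}

```text
time_s: 6.3
ee_pos: [0.4308, 0.0081, 0.1994]
tcp_rot: [2.218, 2.218, 0.006]
ft_force: [0.3, 0.0, -3.2]
opening: 0.52
```

```bash
python3 look.py c 319 240 378 120 80 100 5
```

```text
6.4 [0.4286 0.0084 0.1951] [ 0.2  0.8 -3.3]
top [318.8 247.7]
side [389.2 165. ]
```

View pics/l_c.png

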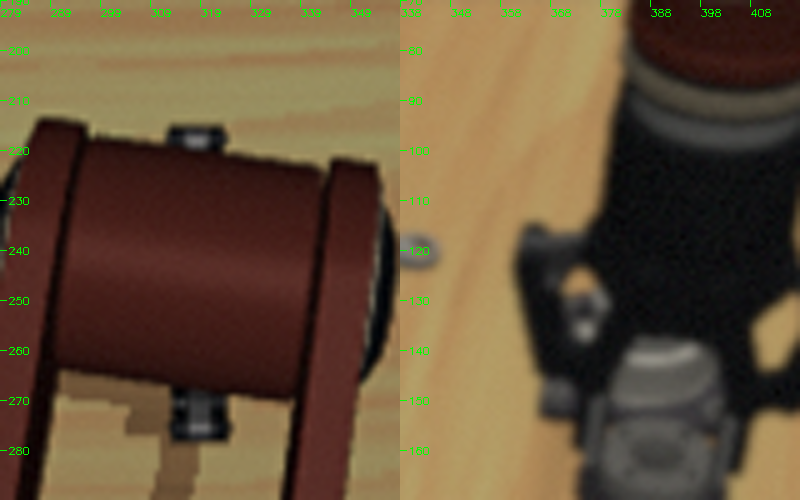

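Request:
{"name": "carry_out", "arguments": {"commands": [[[-0.03, 0.0027, 0], [0, 0, 0], 1], [[-0.045, 0.0027, 0], [0, 0, 0], 1], [[-0.045, 0.0027, 0], [0, 0, 0], 1], [[-0.045, 0.0027, 0], [0, 0, 0], 1], [[-0.045, 0.0027, 0], [0, 0, 0], 1], [[-0.045, 0.0027, 0], [0, 0, 0], 1], [[-0.045, 0.0027, 0], [0, 0, 0], 1], [[-0.0217, 0.0027, 0], [0, 0, 0], 1]]}}

```text
time_s: 7.4
ee_pos: [0.4496, -0.3143, 0.1931]
tcp_rot: [-2.22, -2.216, 0.0]
ft_force: [0.2, -0.1, -3.8]
opening: 0.52
```

Request:
{"name": "carry_out", "arguments": {"commands": [[[0, 0, 0.03], [0, 0, 0], 1], [[0, 0, 0.015], [0, 0, 0], 1], [[0, 0, 0], [0, 0, 0], 1], [[0, 0, 0], [0, 0, 0], 1]]}}

```text
time_s: 7.9
ee_pos: [0.4513, -0.3131, 0.1519]
tcp_rot: [2.22, 2.222, 0.0]
ft_force: [-0.2, -0.1, -2.2]
opening: 0.524
```

```bash
python3 look.py d 433 240 392 110 80 100 5
```

```text
8.0 [ 0.4516 -0.3135  0.1527] [-0.   0.4 -2.5]
top [446.8 237.4]
side [392.   99.7]
```

View pics/l_d.png

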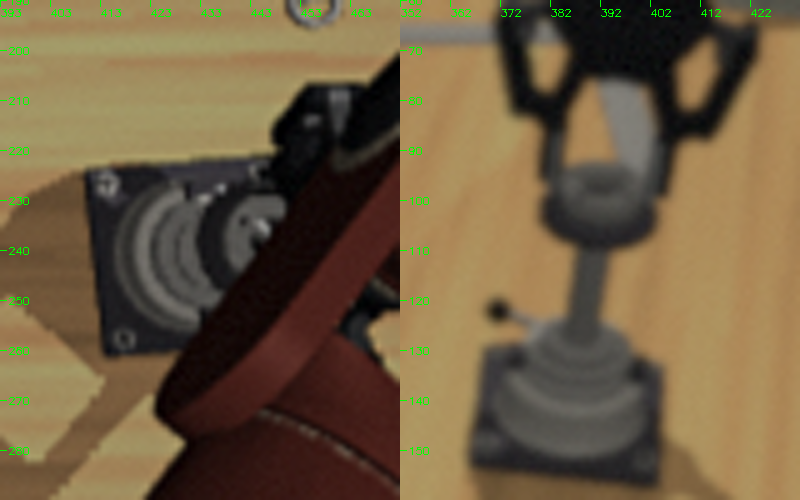

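```bash
cat > ov2.py <<'E'
from h import *
# usage: in python
def ov(tag,wheel,arb,name,tc=(433,240),sc=(392,110),w=60,h=76,k=6):
    t=cv2.imread(f"pics/t_{tag}.png");s=cv2.imread(f"pics/s_{tag}.png")
    x,y=arb
    C=wheel+[(x,y,.124,.006),(x,y,.119,.010),(x,y,.06,.01),(x,y,.06,.022),(x,y,.054,.0315)]
    cv2.imwrite(name,np.hstack([overlay(t,"top",C,tc[0]-w//2,tc[1]-h//2,w,h,k),overlay(s,"side",C,sc[0]-w//2,sc[1]-h//2,w,h,k)]))
E
python3 - <<'E'
from ov2 import *
x,y,z=.4514,-.3134,.140
ov("d",[(x,y,z,.032),(x,y,z+.006,.032),(x,y,z+.022,.024),(x,y,z+.022,.0115)],(.4514,-.3134),"pics/ovd.png")
E
```

```text
(no output)
```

View pics/ovd.png

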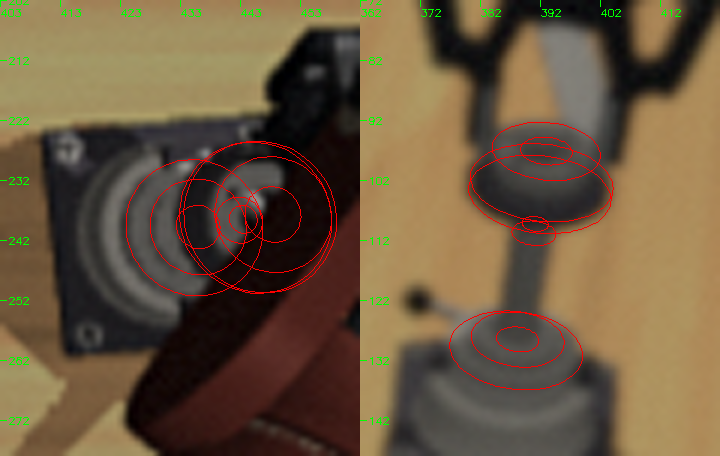

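Run:
```python
from h import *
for n in("side","top"):print(camera_model(n))
print(proj("top",np.array([.4511,-.31345,.124])),proj("side",np.array([.4511,-.31345,.124])))
a=cv2.imread("pics/top0.png")
for k in "abcd":
    b=cv2.imread(f"pics/t_{k}.png")
    sl=np.s_[100:180,:]
    print(k,cv2.phaseCorrelate(np.float32(cv2.cvtColor(a,6)[85:200,60:300]),np.float32(cv2.cvtColor(b,6)[85:200,60:300])))
    a2,b2=cv2.imread("pics/side0.png"),cv2.imread(f"pics/s_{k}.png")
    print(' s',cv2.phaseCorrelate(np.float32(cv2.cvtColor(a2,6)[180:,60:300]),np.float32(cv2.cvtColor(b2,6)[180:,60:300])))
```

```text
{'vertical_fov': 50.380241848403955, 'cx': 322.7514798832449, 'cy': 199.6064645769445, 'R': array([[-0.97533453, -0.22001981,  0.01771569],
       [-0.16860671,  0.6908106 , -0.70310205],
       [ 0.14245819, -0.68874669, -0.71086824]]), 't': array([0.55508611, 0.13132617, 0.9716385 ])}
{'vertical_fov': 57.427900380885056, 'cx': 315.31992049755104, 'cy': 206.828998299286, 'R': array([[-0.0114417 , -0.99970273, -0.02152982],
       [-0.99023636,  0.01431959, -0.13866108],
       [ 0.13892816,  0.01973309, -0.99010584]]), 't': array([0.02586206, 0.54972889, 1.01323933])}
[443.08625931 238.19374773] [390.81901936 108.81855975]
a ((-0.01835857433921717, 0.024597499359622077), 1.001522044274542)
 s ((0.00027871894467068614, 0.48283538766602874), 1.0307179257428205)
b ((0.0005676910856067252, -0.0033726470393133923), 0.9932760863833957)
 s ((-0.00593948781539666, 0.4935723554410174), 1.0346492409882722)
c ((0.017294773156493193, -0.01214539916351498), 0.9914124438497756)
 s ((-0.038366783162231854, 0.46459248503215633), 1.0491923138653791)
d ((-0.0023877553845039756, -0.002767066475080071), 0.9950002340475718)
 s ((-0.01702874619792283, 0.47597096349421975), 1.0500519442381682)
```

Rim and shaft line up to about 1 mm. Both views, after removing the bias seen at the bevel grasp, put the shaft slightly further in +x, so I'll shift a little and lower slowly, watching the force.

Request:
{"name": "carry_out", "arguments": {"commands": [[[-0.0005, 0.0008, 0.005], [0, 0, 0], 1], [[0, 0, 0.006], [0, 0, 0], 1], [[0, 0, 0.006], [0, 0, 0], 1], [[0, 0, 0.003], [0, 0, 0], 1], [[0, 0, 0.003], [0, 0, 0], 1], [[0, 0, 0], [0, 0, 0], 1]]}}

```text
time_s: 8.75
ee_pos: [0.4517, -0.3141, 0.1281]
tcp_rot: [2.221, 2.221, -0.001]
ft_force: [0.0, -1.3, -4.4]
opening: 0.522
```

Request:
{"name": "carry_out", "arguments": {"commands": [[[0, 0, 0.004], [0, 0, 0], 1], [[0, 0, 0.004], [0, 0, 0], 1], [[0, 0, 0], [0, 0, 0], 1]]}}

```text
time_s: 9.12
ee_pos: [0.4516, -0.3141, 0.1199]
tcp_rot: [2.221, 2.221, -0.001]
ft_force: [0.7, -3.2, -4.4]
opening: 0.522
```

```bash
python3 look.py e 433 240 392 115 80 100 5
```

```text
9.225 [ 0.4516 -0.3141  0.12  ] [-0.7 -3.5 -4.7]
top [442.8 238.1]
side [390.5 109.9]
```

View pics/l_e.png

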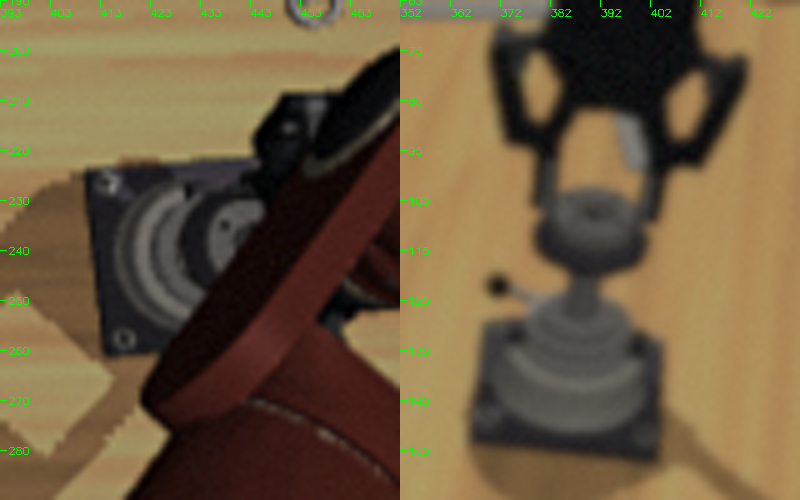

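Request:
{"name": "carry_out", "arguments": {"commands": [[[-0.001, 0, 0], [0, 0, 0], 1], [[0, 0, 0], [0, 0, 0], 1], [[0, 0, 0], [0, 0, 0], 1]]}}

```text
time_s: 9.6
ee_pos: [0.4518, -0.3145, 0.1203]
tcp_rot: [-2.221, -2.221, -0.001]
ft_force: [-0.5, 0.3, -2.0]
opening: 0.522
```

Request:
{"name": "carry_out", "arguments": {"commands": [[[0, 0, 0.006], [0, 0, 0], 1], [[0, 0, 0.006], [0, 0, 0], 1], [[0, 0, 0.006], [0, 0, 0], 1], [[0, 0, 0.006], [0, 0, 0], 1], [[0, 0, 0.006], [0, 0, 0], 1], [[0, 0, 0.006], [0, 0, 0], 1], [[0, 0, 0.005], [0, 0, 0], 1], [[0, 0, 0], [0, 0, 0], 1]]}}

```text
time_s: 10.6
ee_pos: [0.4514, -0.3146, 0.0787]
tcp_rot: [-2.22, -2.221, 0.0]
ft_force: [-0.2, -0.2, -3.5]
opening: 0.52
```

Request:
{"name": "carry_out", "arguments": {"commands": [[[0, 0, 0.003], [0, 0, 0], 1], [[0, 0, 0.001], [0, 0, 0], 1], [[0, 0, 0.001], [0, 0, 0], 1], [[0, 0, 0], [0, 0, 0], 1]]}}

```text
time_s: 11.1
ee_pos: [0.4517, -0.3149, 0.0743]
tcp_rot: [-2.221, -2.222, -0.0]
ft_force: [0.9, 0.0, -3.5]
opening: 0.518
```

Request:
{"name": "carry_out", "arguments": {"commands": [[[0, 0, 0.001], [0, 0, 0], 1], [[0, 0, 0], [0, 0, 0], 1]]}}

```text
time_s: 11.35
ee_pos: [0.4517, -0.3149, 0.0732]
tcp_rot: [-2.221, -2.222, 0.0]
ft_force: [-0.4, 0.4, -3.5]
opening: 0.525
```

Request:
{"name": "carry_out", "arguments": {"commands": [[[0, 0, 0.0008], [0, 0, 0], 1], [[0, 0, 0], [0, 0, 0], 1]]}}

```text
time_s: 11.6
ee_pos: [0.4518, -0.3149, 0.0725]
tcp_rot: [2.221, 2.222, 0.0]
ft_force: [0.9, 0.5, -2.5]
opening: 0.523
```

Request:
{"name": "carry_out", "arguments": {"commands": [[[0, 0, 0.0007], [0, 0, 0], 1], [[0, 0, 0], [0, 0, 0], 1]]}}

```text
time_s: 11.85
ee_pos: [0.4518, -0.3149, 0.0725]
tcp_rot: [-2.221, -2.222, 0.0]
ft_force: [-2.2, 2.2, 2.8]
opening: 0.518
```

Request:
{"name": "carry_out", "arguments": {"commands": [[[0, 0, 0], [0, 0, 0], -0.2], [[0, 0, 0], [0, 0, 0], -0.5], [[0, 0, 0], [0, 0, 0], -1], [[0, 0, 0], [0, 0, 0], -1], [[0, 0, -0.03], [0, 0, 0], -1], [[0, 0, -0.05], [0, 0, 0], -1], [[0, 0, -0.05], [0, 0, 0], -1], [[0, 0, 0], [0, 0, 0], -1]]}}

```text
time_s: 12.85
ee_pos: [0.4541, -0.317, 0.2079]
tcp_rot: [2.214, 2.214, 0.001]
ft_force: [0.4, -0.3, 0.3]
opening: 1.003
```

Request:
{"name": "carry_out", "arguments": {"commands": [[[0.034, 0.0136, 0], [0, 0, 0], -1], [[0.045, 0.0136, 0], [0, 0, 0], -1], [[0.045, 0.0136, 0], [0, 0, 0], -1], [[0.045, 0.0136, 0], [0, 0, 0], -1], [[0.045, 0.0136, 0], [0, 0, 0], -1], [[0.045, 0.0136, 0], [0, 0, 0], -1], [[0.045, 0.0136, 0], [0, 0, 0], -1], [[0.045, 0.0136, 0.01], [0, 0, 0], -1]]}}

```text
time_s: 13.85
ee_pos: [0.5608, 0.0357, 0.1914]
tcp_rot: [2.221, 2.221, 0.001]
ft_force: [0.4, -0.1, 0.4]
opening: 1.001
```

Request:
{"name": "carry_out", "arguments": {"commands": [[[0.045, 0.0136, 0.02], [0, 0, 0], -1], [[0.045, 0.0136, 0.03], [0, 0, 0], -1], [[0.0449, 0.0133, 0.03], [0, 0, 0], -1], [[0, 0, 0.02], [0, 0, 0], -1], [[0, 0, 0], [0, 0, 0], -1], [[0, 0, 0], [0, 0, 0], -1]]}}

```text
time_s: 14.6
ee_pos: [0.6013, 0.1681, 0.0924]
tcp_rot: [2.222, 2.22, 0.001]
ft_force: [0.2, 0.1, 0.4]
opening: 0.998
```

```bash
python3 look.py f 433 240 292 245 80 100 5
```

```text
14.7 [0.6019 0.1682 0.0935] [ 0.5  0.8 -0.1]
top [260.5 186.2]
side [290.  238.6]
```

View pics/l_f.png

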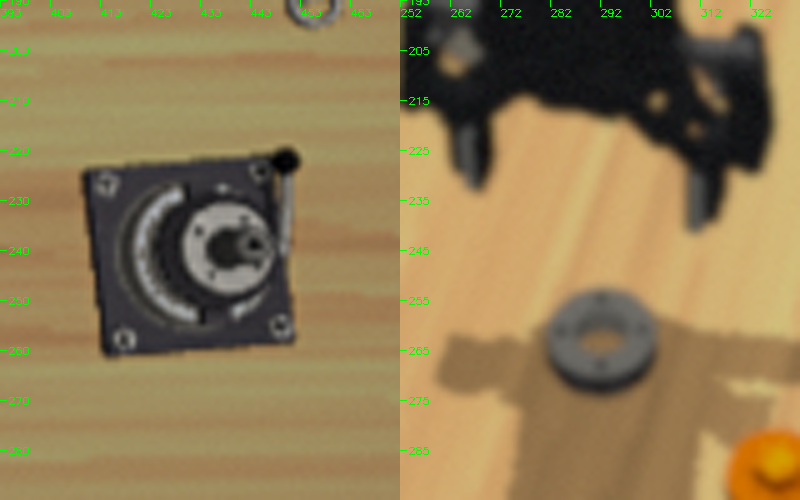

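Request:
{"name": "carry_out", "arguments": {"commands": [[[0.0005, 0, 0.03], [0, 0, 0], -1], [[0, 0, 0.03], [0, 0, 0], -1], [[0, 0, 0.02], [0, 0, 0], -1], [[0, 0, 0.009], [0, 0, 0], -1], [[0, 0, 0], [0, 0, 0], -1], [[0, 0, 0], [0, 0, 0], -1]]}}

```text
time_s: 15.45
ee_pos: [0.602, 0.1697, 0.0042]
tcp_rot: [2.22, 2.221, 0.003]
ft_force: [0.3, 0.2, 0.5]
opening: 1.002
```

Request:
{"name": "carry_out", "arguments": {"commands": [[[0, 0, 0], [0, 0, 0], 0], [[0, 0, 0], [0, 0, 0], 0], [[0, 0, 0], [0, 0, 0], 0.2], [[0, 0, 0], [0, 0, 0], 1], [[0, 0, 0], [0, 0, 0], 1], [[0, 0, 0], [0, 0, 0], 1], [[0, 0, 0], [0, 0, 0], 1]]}}

```text
time_s: 16.32
ee_pos: [0.6019, 0.1698, 0.004]
tcp_rot: [2.22, 2.221, 0.003]
ft_force: [0.1, -0.1, 6.0]
opening: 0.525
```

Request:
{"name": "carry_out", "arguments": {"commands": [[[0, 0, -0.005], [0, 0, 0], 1], [[0, 0, -0.01], [0, 0, 0], 1], [[0, 0, -0.02], [0, 0, 0], 1], [[0, 0, -0.04], [0, 0, 0], 1], [[0, 0, -0.04], [0, 0, 0], 1], [[0, 0, -0.04], [0, 0, 0], 1], [[0, 0, -0.02], [0, 0, 0], 1], [[0, 0, 0], [0, 0, 0], 1]]}}

```text
time_s: 17.32
ee_pos: [0.602, 0.1697, 0.1801]
tcp_rot: [2.22, 2.22, 0.005]
ft_force: [0.1, 0.4, -2.8]
opening: 0.521
```

```bash
python3 look.py g 260 185 295 210 80 100 5
```

```text
17.425 [0.6    0.1694 0.1762] [-0.  -0.1 -2.5]
top [254.5 180.6]
side [289.2 211.8]
```

View pics/l_g.png

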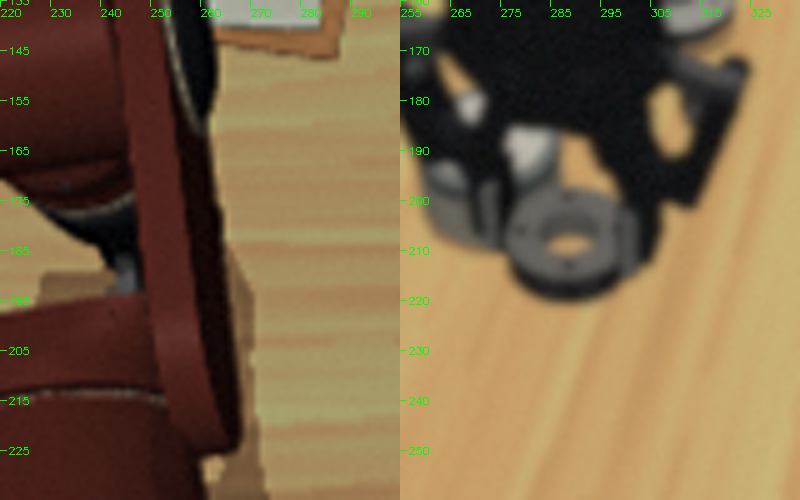

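Request:
{"name": "carry_out", "arguments": {"commands": [[[-0.035, -0.0135, 0], [0, 0, 0], 1], [[-0.045, -0.0135, 0], [0, 0, 0], 1], [[-0.045, -0.0135, 0], [0, 0, 0], 1], [[-0.045, -0.0135, 0], [0, 0, 0], 1], [[-0.045, -0.0135, 0], [0, 0, 0], 1], [[-0.045, -0.0135, 0], [0, 0, 0], 1], [[-0.045, -0.0135, 0], [0, 0, 0], 1], [[-0.045, -0.0135, 0], [0, 0, 0], 1]]}}

```text
time_s: 18.42
ee_pos: [0.4911, -0.1811, 0.175]
tcp_rot: [-2.218, -2.219, 0.002]
ft_force: [0.5, -0.6, -2.0]
opening: 0.522
```

Request:
{"name": "carry_out", "arguments": {"commands": [[[-0.045, -0.0135, 0], [0, 0, 0], 1], [[-0.045, -0.0135, 0], [0, 0, 0], 1], [[-0.0442, -0.014, 0], [0, 0, 0], 1], [[0, 0, 0.02], [0, 0, 0], 1], [[0, 0, 0.01], [0, 0, 0], 1], [[0, 0, 0], [0, 0, 0], 1], [[0, 0, 0], [0, 0, 0], 1]]}}

```text
time_s: 19.3
ee_pos: [0.4524, -0.3138, 0.1478]
tcp_rot: [-2.219, -2.223, -0.0]
ft_force: [0.9, 0.4, -1.1]
opening: 0.528
```

```bash
python3 look.py h 433 240 392 110 80 100 5
```

```text
19.4 [ 0.4527 -0.3143  0.1485] [ 0.2 -0.3 -0.7]
top [446.6 237. ]
side [391.5 100.8]
```

View pics/l_h.png

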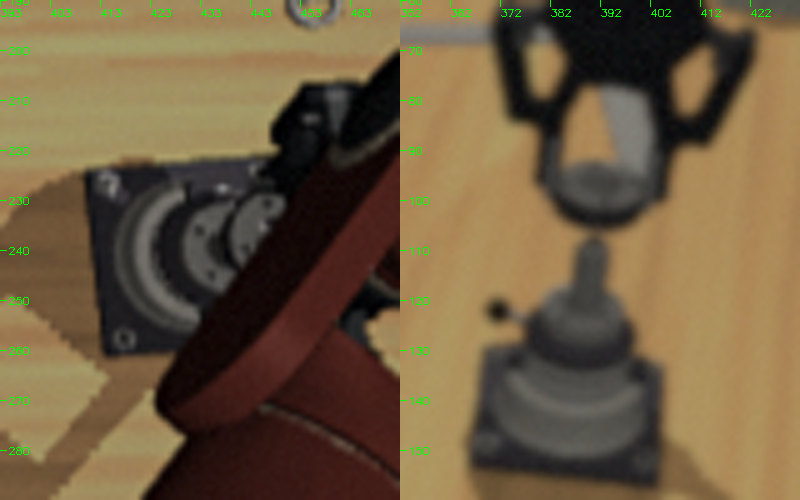

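Request:
{"name": "carry_out", "arguments": {"commands": [[[-0.0005, -0.0003, 0.008], [0, 0, 0], 1], [[0, 0, 0.008], [0, 0, 0], 1], [[0, 0, 0.006], [0, 0, 0], 1], [[0, 0, 0.004], [0, 0, 0], 1], [[0, 0, 0.003], [0, 0, 0], 1], [[0, 0, 0], [0, 0, 0], 1]]}}

```text
time_s: 20.15
ee_pos: [0.4515, -0.3149, 0.1184]
tcp_rot: [-2.221, -2.221, -0.0]
ft_force: [-0.5, 1.5, -2.3]
opening: 0.527
```

Request:
{"name": "carry_out", "arguments": {"commands": [[[0, 0, 0.004], [0, 0, 0], 1], [[0, 0, 0.004], [0, 0, 0], 1], [[0, 0, 0], [0, 0, 0], 1]]}}

```text
time_s: 20.52
ee_pos: [0.4515, -0.3149, 0.1101]
tcp_rot: [-2.221, -2.221, -0.0]
ft_force: [0.2, 2.2, -3.3]
opening: 0.524
```

Request:
{"name": "carry_out", "arguments": {"commands": [[[0.0007, 0, 0], [0, 0, 0], 1], [[0, 0, 0.006], [0, 0, 0], 1], [[0, 0, 0.006], [0, 0, 0], 1], [[0, 0, 0.006], [0, 0, 0], 1], [[0, 0, 0.003], [0, 0, 0], 1], [[0, 0, 0.001], [0, 0, 0], 1], [[0, 0, 0], [0, 0, 0], 1]]}}

```text
time_s: 21.4
ee_pos: [0.4518, -0.3146, 0.0889]
tcp_rot: [2.221, 2.221, -0.0]
ft_force: [-0.1, 0.1, -2.2]
opening: 0.527
```

Request:
{"name": "carry_out", "arguments": {"commands": [[[0, 0, 0.001], [0, 0, 0], 1], [[0, 0, 0], [0, 0, 0], 1]]}}

```text
time_s: 21.65
ee_pos: [0.4518, -0.3145, 0.0879]
tcp_rot: [2.221, 2.222, -0.0]
ft_force: [0.5, 0.8, -1.8]
opening: 0.52
```

Request:
{"name": "carry_out", "arguments": {"commands": [[[0, 0, 0.0007], [0, 0, 0], 1], [[0, 0, 0], [0, 0, 0], 1]]}}

```text
time_s: 21.9
ee_pos: [0.4517, -0.3144, 0.0871]
tcp_rot: [-2.221, -2.222, 0.0]
ft_force: [0.6, -0.5, -1.5]
opening: 0.524
```

Request:
{"name": "carry_out", "arguments": {"commands": [[[0, 0, 0.0007], [0, 0, 0], 1], [[0, 0, 0], [0, 0, 0], 1]]}}

```text
time_s: 22.15
ee_pos: [0.4517, -0.3144, 0.0863]
tcp_rot: [-2.221, -2.221, 0.0]
ft_force: [-0.8, -0.5, -2.8]
opening: 0.524
```

Request:
{"name": "carry_out", "arguments": {"commands": [[[0, 0, 0.0007], [0, 0, 0], 1], [[0, 0, 0], [0, 0, 0], 1]]}}

```text
time_s: 22.4
ee_pos: [0.4518, -0.3145, 0.0859]
tcp_rot: [2.221, 2.222, -0.0]
ft_force: [-1.9, 1.4, -0.3]
opening: 0.521
```

Request:
{"name": "carry_out", "arguments": {"commands": [[[0, 0, 0.0005], [0, 0, 0], 1], [[0, 0, 0], [0, 0, 0], 1]]}}

```text
time_s: 22.65
ee_pos: [0.4518, -0.3145, 0.0859]
tcp_rot: [2.221, 2.222, -0.0]
ft_force: [-3.3, 2.2, 5.4]
opening: 0.525
```

Request:
{"name": "carry_out", "arguments": {"commands": [[[0, 0, 0], [0, 0, 0], -0.2], [[0, 0, 0], [0, 0, 0], -0.5], [[0, 0, 0], [0, 0, 0], -1], [[0, 0, 0], [0, 0, 0], -1], [[0, 0, -0.03], [0, 0, 0], -1], [[0, 0, -0.04], [0, 0, 0], -1], [[0, 0, -0.04], [0, 0, 0], -1], [[0, 0, 0], [0, 0, 0], -1]]}}

```text
time_s: 23.65
ee_pos: [0.4537, -0.3162, 0.2]
tcp_rot: [2.215, 2.216, 0.001]
ft_force: [0.2, -1.1, -0.0]
opening: 1.003
```

Request:
{"name": "carry_out", "arguments": {"commands": [[[0.0276, 0.0386, 0], [0, 0, 0], -1], [[0.0276, 0.0386, 0], [0, 0, 0], -1], [[0.0276, 0.0386, 0], [0, 0, 0], -1], [[0.0276, 0.0386, 0.02], [0, 0, 0], -1], [[0.0278, 0.0386, 0.04], [0, 0, 0], -1], [[0, 0, 0.04], [0, 0, 0], -1], [[0, 0, 0], [0, 0, 0], -1], [[0, 0, 0], [0, 0, 0], -1]]}}

```text
time_s: 24.65
ee_pos: [0.6448, -0.1767, 0.096]
tcp_rot: [2.221, 2.22, 0.0]
ft_force: [0.4, -0.7, 0.6]
opening: 1.001
```

```bash
python3 look.py i 433 240 311 150 80 100 5
```

```text
24.75 [ 0.6458 -0.1773  0.0979] [0.3 0.3 0.9]
top [385.8 168.3]
side [309.8 135.3]
```

View pics/l_i.png

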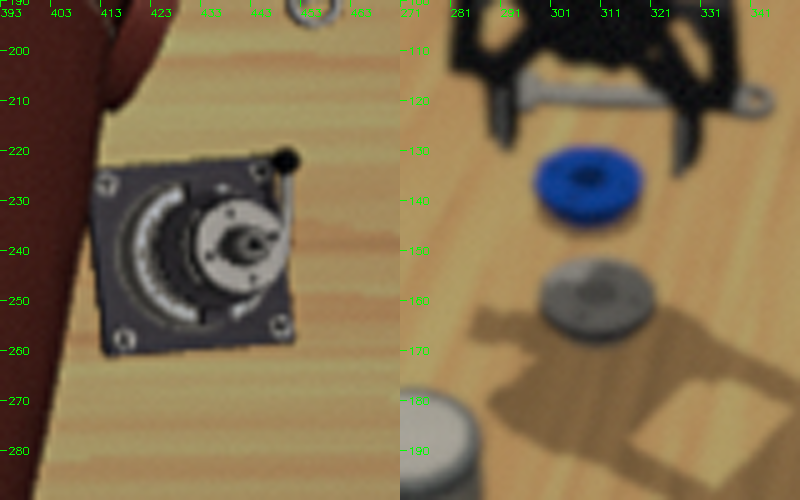

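Request:
{"name": "carry_out", "arguments": {"commands": [[[0.0005, 0, 0.03], [0, 0, 0], -1], [[0, 0, 0.03], [0, 0, 0], -1], [[0, 0, 0.02], [0, 0, 0], -1], [[0, 0, 0.0135], [0, 0, 0], -1], [[0, 0, 0], [0, 0, 0], -1], [[0, 0, 0], [0, 0, 0], -1]]}}

```text
time_s: 25.5
ee_pos: [0.6456, -0.1761, 0.003]
tcp_rot: [2.22, 2.22, 0.001]
ft_force: [0.2, 0.1, 0.4]
opening: 0.998
```

Request:
{"name": "carry_out", "arguments": {"commands": [[[0, 0, 0], [0, 0, 0], -0.4], [[0, 0, 0], [0, 0, 0], -0.3], [[0, 0, 0], [0, 0, 0], 0], [[0, 0, 0], [0, 0, 0], 1], [[0, 0, 0], [0, 0, 0], 1], [[0, 0, 0], [0, 0, 0], 1], [[0, 0, 0], [0, 0, 0], 1]]}}

```text
time_s: 26.38
ee_pos: [0.6461, -0.1762, 0.0039]
tcp_rot: [2.219, 2.22, 0.002]
ft_force: [-0.8, -0.2, 5.3]
opening: 0.711
```

Request:
{"name": "carry_out", "arguments": {"commands": [[[0, 0, -0.005], [0, 0, 0], 1], [[0, 0, -0.01], [0, 0, 0], 1], [[0, 0, -0.02], [0, 0, 0], 1], [[0, 0, -0.04], [0, 0, 0], 1], [[0, 0, -0.04], [0, 0, 0], 1], [[0, 0, -0.04], [0, 0, 0], 1], [[0, 0, -0.02], [0, 0, 0], 1], [[0, 0, 0], [0, 0, 0], 1]]}}

```text
time_s: 27.38
ee_pos: [0.6458, -0.1761, 0.1793]
tcp_rot: [2.218, 2.219, 0.003]
ft_force: [1.0, 0.1, -3.4]
opening: 0.72
```

```bash
python3 look.py j 433 240 311 110 80 100 5
```

```text
27.475 [ 0.6438 -0.1754  0.175 ] [-0.5  0.2 -3.4]
top [390.3 161.7]
side [310.3 110.8]
```

View pics/l_j.png

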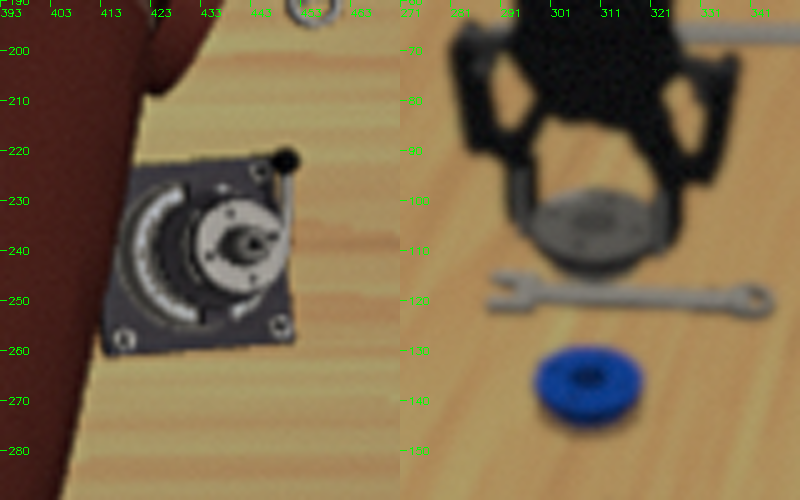

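Request:
{"name": "carry_out", "arguments": {"commands": [[[-0.0277, -0.0387, 0], [0, 0, 0], 1], [[-0.0277, -0.0387, 0], [0, 0, 0], 1], [[-0.0277, -0.0387, 0], [0, 0, 0], 1], [[-0.0277, -0.0387, 0], [0, 0, 0], 1], [[-0.0277, -0.0387, 0.01], [0, 0, 0], 1], [[0, 0, 0.02], [0, 0, 0], 1], [[0, 0, 0], [0, 0, 0], 1], [[0, 0, 0], [0, 0, 0], 1]]}}

```text
time_s: 28.48
ee_pos: [0.4516, -0.3134, 0.1459]
tcp_rot: [-2.219, -2.222, -0.0]
ft_force: [-0.2, 0.0, -2.5]
opening: 0.723
```

```bash
python3 look.py k 433 240 392 110 80 100 5
python3 - <<'E'
from ov2 import *
x,y,z=.452,-.3143,.1475
z-=.004
ov("k",[(x,y,z,.024),(x,y,z+.012,.032),(x,y,z+.020,.032),(x,y,z+.020,.0115)],(.452,-.3145),"pics/ovk.png")
E
```

```text
28.575 [ 0.4522 -0.3139  0.1471] [-0.3  0.  -3.1]
top [446.2 237.3]
side [391.6 101.3]
```

View pics/ovk.png

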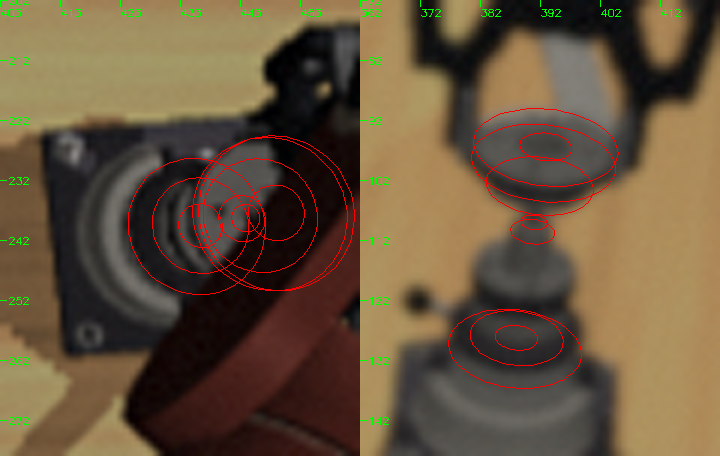

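Request:
{"name": "carry_out", "arguments": {"commands": [[[-0.0005, 0, 0.008], [0, 0, 0], 1], [[0, 0, 0.008], [0, 0, 0], 1], [[0, 0, 0.006], [0, 0, 0], 1], [[0, 0, 0.003], [0, 0, 0], 1], [[0, 0, 0.003], [0, 0, 0], 1], [[0, 0, 0], [0, 0, 0], 1]]}}

```text
time_s: 29.32
ee_pos: [0.4511, -0.3147, 0.1185]
tcp_rot: [-2.221, -2.221, 0.0]
ft_force: [-0.6, 0.1, -2.3]
opening: 0.716
```

Request:
{"name": "carry_out", "arguments": {"commands": [[[0, 0, 0.004], [0, 0, 0], 1], [[0, 0, 0.002], [0, 0, 0], 1], [[0, 0, 0], [0, 0, 0], 1]]}}

```text
time_s: 29.7
ee_pos: [0.4511, -0.3146, 0.1124]
tcp_rot: [-2.221, -2.221, 0.0]
ft_force: [0.5, -0.2, -4.0]
opening: 0.716
```

Request:
{"name": "carry_out", "arguments": {"commands": [[[0, 0, 0.005], [0, 0, 0], 1], [[0, 0, 0.003], [0, 0, 0], 1], [[0, 0, 0.001], [0, 0, 0], 1], [[0, 0, 0], [0, 0, 0], 1]]}}

```text
time_s: 30.2
ee_pos: [0.4512, -0.3147, 0.1036]
tcp_rot: [-2.221, -2.221, 0.0]
ft_force: [-0.1, -0.5, -2.6]
opening: 0.711
```

Request:
{"name": "carry_out", "arguments": {"commands": [[[0, 0, 0.0008], [0, 0, 0], 1], [[0, 0, 0], [0, 0, 0], 1]]}}

```text
time_s: 30.45
ee_pos: [0.4512, -0.3148, 0.1029]
tcp_rot: [2.221, 2.222, 0.0]
ft_force: [-0.2, -0.8, -2.1]
opening: 0.717
```

Request:
{"name": "carry_out", "arguments": {"commands": [[[0, 0, 0.0006], [0, 0, 0], 1], [[0, 0, 0], [0, 0, 0], 1]]}}

```text
time_s: 30.7
ee_pos: [0.4512, -0.3147, 0.1023]
tcp_rot: [-2.221, -2.222, -0.0]
ft_force: [0.2, 0.7, -3.2]
opening: 0.718
```

Request:
{"name": "carry_out", "arguments": {"commands": [[[0, 0, 0.0006], [0, 0, 0], 1], [[0, 0, 0], [0, 0, 0], 1]]}}

```text
time_s: 30.95
ee_pos: [0.4513, -0.3148, 0.1019]
tcp_rot: [2.221, 2.221, -0.0]
ft_force: [-1.1, 0.1, -2.0]
opening: 0.714
```

Request:
{"name": "carry_out", "arguments": {"commands": [[[0, 0, 0.0006], [0, 0, 0], 1], [[0, 0, 0], [0, 0, 0], 1]]}}

```text
time_s: 31.2
ee_pos: [0.4513, -0.3149, 0.1018]
tcp_rot: [2.221, 2.222, -0.0]
ft_force: [-3.0, 1.8, 3.8]
opening: 0.714
```

Request:
{"name": "carry_out", "arguments": {"commands": [[[0, 0, 0], [0, 0, 0], -0.5], [[0, 0, 0], [0, 0, 0], -0.7], [[0, 0, 0], [0, 0, 0], -1], [[0, 0, 0], [0, 0, 0], -1], [[0, 0, -0.03], [0, 0, 0], -1], [[0, 0, -0.04], [0, 0, 0], -1], [[0, 0, -0.03], [0, 0, 0], -1], [[0, 0, 0], [0, 0, 0], -1]]}}

```text
time_s: 32.2
ee_pos: [0.4527, -0.3161, 0.2047]
tcp_rot: [2.216, 2.217, 0.0]
ft_force: [0.2, -0.3, 0.5]
opening: 0.999
```

Request:
{"name": "carry_out", "arguments": {"commands": [[[0.033, -0.0015, 0], [0, 0, 0], -1], [[0.045, -0.0015, 0], [0, 0, 0], -1], [[0.045, -0.0015, 0], [0, 0, 0], -1], [[0.045, -0.0015, 0], [0, 0, 0], -1], [[0.045, -0.0015, 0], [0, 0, 0], -1], [[0.045, -0.0015, 0], [0, 0, 0], -1], [[0.045, -0.0015, 0], [0, 0, 0], -1], [[0.045, -0.0015, 0], [0, 0, 0], -1]]}}

```text
time_s: 33.2
ee_pos: [0.4382, 0.0347, 0.1994]
tcp_rot: [-2.22, -2.22, 0.002]
ft_force: [0.7, -0.4, 0.5]
opening: 1.001
```

Request:
{"name": "carry_out", "arguments": {"commands": [[[0.045, -0.0015, 0], [0, 0, 0], -1], [[0.045, -0.0015, 0.01], [0, 0, 0], -1], [[0.045, -0.0015, 0.02], [0, 0, 0], -1], [[0.045, -0.0015, 0.02], [0, 0, 0], -1], [[0.045, -0.0015, 0.03], [0, 0, 0], -1], [[0.0298, -0.0012, 0.02], [0, 0, 0], -1], [[0, 0, 0], [0, 0, 0], -1], [[0, 0, 0], [0, 0, 0], -1]]}}

```text
time_s: 34.2
ee_pos: [0.4302, 0.2874, 0.1006]
tcp_rot: [2.221, 2.222, -0.002]
ft_force: [0.2, 0.9, -0.1]
opening: 0.998
```

```bash
python3 look.py l 433 240 355 310 80 100 5
```

```text
34.3 [0.431  0.2873 0.1018] [-0.7  0.5 -1.1]
top [215.1 249. ]
side [363.6 303.1]
```

View pics/l_l.png

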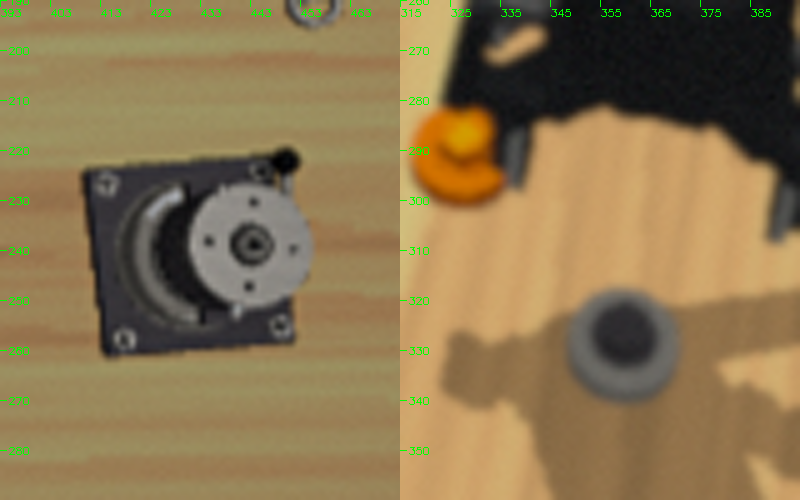

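Request:
{"name": "carry_out", "arguments": {"commands": [[[0.0005, 0, 0.03], [0, 0, 0], -1], [[0, 0, 0.03], [0, 0, 0], -1], [[0, 0, 0.02], [0, 0, 0], -1], [[0, 0, 0.0185], [0, 0, 0], -1], [[0, 0, 0], [0, 0, 0], -1], [[0, 0, 0], [0, 0, 0], -1]]}}

```text
time_s: 35.05
ee_pos: [0.4313, 0.2887, 0.0036]
tcp_rot: [2.221, 2.221, 0.003]
ft_force: [-0.2, 0.7, 0.3]
opening: 0.998
```

Request:
{"name": "carry_out", "arguments": {"commands": [[[0, 0, 0], [0, 0, 0], 0], [[0, 0, 0], [0, 0, 0], 0], [[0, 0, 0], [0, 0, 0], 0.2], [[0, 0, 0], [0, 0, 0], 1], [[0, 0, 0], [0, 0, 0], 1], [[0, 0, 0], [0, 0, 0], 1], [[0, 0, 0], [0, 0, 0], 1]]}}

```text
time_s: 35.92
ee_pos: [0.4311, 0.2889, 0.0038]
tcp_rot: [2.221, 2.222, 0.002]
ft_force: [-2.8, -0.2, 4.9]
opening: 0.481
```

Request:
{"name": "carry_out", "arguments": {"commands": [[[0, 0, -0.005], [0, 0, 0], 1], [[0, 0, -0.01], [0, 0, 0], 1], [[0, 0, -0.02], [0, 0, 0], 1], [[0, 0, -0.04], [0, 0, 0], 1], [[0, 0, -0.04], [0, 0, 0], 1], [[0, 0, -0.04], [0, 0, 0], 1], [[0, 0, -0.02], [0, 0, 0], 1], [[0, 0, 0], [0, 0, 0], 1]]}}

```text
time_s: 36.92
ee_pos: [0.4312, 0.2889, 0.1791]
tcp_rot: [2.22, 2.221, 0.005]
ft_force: [0.9, 0.5, -1.8]
opening: 0.479
```

```bash
python3 look.py m 433 240 355 280 80 100 5
```

```text
37.025 [0.4295 0.2881 0.1759] [ 0.3  0.3 -1.9]
top [206.  248.9]
side [368.2 280.1]
```

View pics/l_m.png

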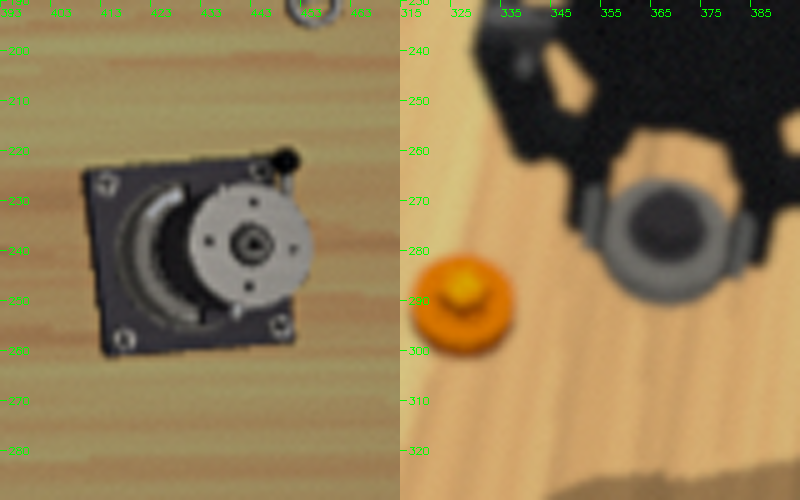

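Request:
{"name": "carry_out", "arguments": {"commands": [[[-0.033, 0.0015, 0], [0, 0, 0], 1], [[-0.045, 0.0015, 0], [0, 0, 0], 1], [[-0.045, 0.0015, 0], [0, 0, 0], 1], [[-0.045, 0.0015, 0], [0, 0, 0], 1], [[-0.045, 0.0015, 0], [0, 0, 0], 1], [[-0.045, 0.0015, 0], [0, 0, 0], 1], [[-0.045, 0.0015, 0], [0, 0, 0], 1], [[-0.045, 0.0015, 0], [0, 0, 0], 1]]}}

```text
time_s: 38.02
ee_pos: [0.4411, -0.0605, 0.175]
tcp_rot: [-2.219, -2.219, 0.003]
ft_force: [-0.2, -0.1, -1.1]
opening: 0.478
```

Request:
{"name": "carry_out", "arguments": {"commands": [[[-0.045, 0.0015, 0], [0, 0, 0], 1], [[-0.045, 0.0015, 0], [0, 0, 0], 1], [[-0.045, 0.0015, 0], [0, 0, 0], 1], [[-0.045, 0.0015, 0], [0, 0, 0], 1], [[-0.045, 0.0015, 0], [0, 0, 0], 1], [[-0.0302, 0.0012, 0.02], [0, 0, 0], 1], [[0, 0, 0.005], [0, 0, 0], 1], [[0, 0, 0], [0, 0, 0], 1]]}}

```text
time_s: 39.02
ee_pos: [0.4502, -0.3132, 0.1501]
tcp_rot: [-2.218, -2.218, -0.0]
ft_force: [0.4, -0.9, -1.9]
opening: 0.482
```

Request:
{"name": "carry_out", "arguments": {"commands": [[[0, 0, 0], [0, 0, 0], 1], [[0, 0, 0], [0, 0, 0], 1]]}}

```text
time_s: 39.28
ee_pos: [0.4516, -0.3141, 0.1532]
tcp_rot: [2.219, 2.222, 0.0]
ft_force: [0.6, 0.2, -0.7]
opening: 0.475
```

```bash
python3 look.py n 433 240 392 110 80 100 5
```

```text
39.375 [ 0.4516 -0.3143  0.1532] [-0.3 -0.4 -1.7]
top [447.2 237.4]
side [392.1  99.3]
```

View pics/l_n.png

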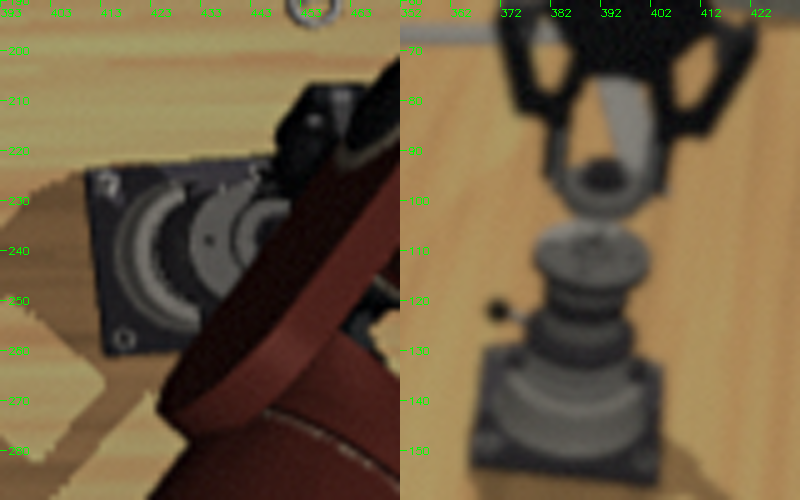

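Request:
{"name": "carry_out", "arguments": {"commands": [[[-0.0003, 0, 0.008], [0, 0, 0], 1], [[0, 0, 0.008], [0, 0, 0], 1], [[0, 0, 0.006], [0, 0, 0], 1], [[0, 0, 0.002], [0, 0, 0], 1], [[0, 0, 0.002], [0, 0, 0], 1], [[0, 0, 0], [0, 0, 0], 1]]}}

```text
time_s: 40.12
ee_pos: [0.4512, -0.315, 0.1266]
tcp_rot: [-2.221, -2.222, 0.0]
ft_force: [0.8, -0.2, -1.6]
opening: 0.477
```

Request:
{"name": "carry_out", "arguments": {"commands": [[[0, 0, 0.002], [0, 0, 0], 1], [[0, 0, 0], [0, 0, 0], 1]]}}

```text
time_s: 40.38
ee_pos: [0.4512, -0.3149, 0.1246]
tcp_rot: [-2.221, -2.222, 0.0]
ft_force: [-0.2, -0.5, -2.5]
opening: 0.476
```

Request:
{"name": "carry_out", "arguments": {"commands": [[[0, 0, 0.001], [0, 0, 0], 1], [[0, 0, 0], [0, 0, 0], 1]]}}

```text
time_s: 40.62
ee_pos: [0.4512, -0.3149, 0.1235]
tcp_rot: [-2.221, -2.222, 0.0]
ft_force: [-0.3, -0.4, -1.8]
opening: 0.474
```

Request:
{"name": "carry_out", "arguments": {"commands": [[[0, 0, 0.0008], [0, 0, 0], 1], [[0, 0, 0], [0, 0, 0], 1]]}}

```text
time_s: 40.88
ee_pos: [0.4512, -0.3149, 0.1227]
tcp_rot: [-2.221, -2.222, 0.0]
ft_force: [0.1, -0.8, -0.6]
opening: 0.477
```

Request:
{"name": "carry_out", "arguments": {"commands": [[[0, 0, 0.0006], [0, 0, 0], 1], [[0, 0, 0], [0, 0, 0], 1]]}}

```text
time_s: 41.12
ee_pos: [0.4512, -0.3149, 0.1221]
tcp_rot: [-2.221, -2.221, -0.0]
ft_force: [-0.0, 0.0, -0.8]
opening: 0.477
```

Request:
{"name": "carry_out", "arguments": {"commands": [[[0, 0, 0.0006], [0, 0, 0], 1], [[0, 0, 0], [0, 0, 0], 1]]}}

```text
time_s: 41.38
ee_pos: [0.4513, -0.315, 0.1219]
tcp_rot: [2.221, 2.222, -0.0]
ft_force: [-0.9, 0.6, 0.7]
opening: 0.475
```

Contact is at the expected height (about 0.1217). I'll press lightly once more, then release.

Request:
{"name": "carry_out", "arguments": {"commands": [[[0, 0, 0.0005], [0, 0, 0], 1], [[0, 0, 0], [0, 0, 0], 1]]}}

```text
time_s: 41.62
ee_pos: [0.4513, -0.3151, 0.1218]
tcp_rot: [2.221, 2.222, -0.0]
ft_force: [-2.0, 1.8, 5.4]
opening: 0.482
```

Request:
{"name": "carry_out", "arguments": {"commands": [[[0, 0, 0], [0, 0, 0], -0.1], [[0, 0, 0], [0, 0, 0], -0.5], [[0, 0, 0], [0, 0, 0], -1], [[0, 0, 0], [0, 0, 0], -1], [[0, 0, -0.03], [0, 0, 0], -1], [[0, 0, -0.04], [0, 0, 0], -1], [[0.02, 0, -0.03], [0, 0, 0], -1], [[0.05, 0, 0], [0, 0, 0], -1]]}}

```text
time_s: 42.62
ee_pos: [0.4527, -0.2465, 0.2251]
tcp_rot: [2.219, 2.214, 0.002]
ft_force: [0.7, 0.7, -0.1]
opening: 0.998
```

Request:
{"name": "carry_out", "arguments": {"commands": [[[0.05, 0, 0], [0, 0, 0], -1], [[0.05, 0, 0], [0, 0, 0], -1], [[0.05, 0, 0], [0, 0, 0], -1], [[0.05, 0, 0], [0, 0, 0], -1], [[0, 0, 0], [0, 0, 0], -1], [[0, 0, 0], [0, 0, 0], -1]]}}

```text
time_s: 43.38
ee_pos: [0.4513, -0.0452, 0.2212]
tcp_rot: [2.22, 2.222, -0.0]
ft_force: [-0.6, -0.4, 0.8]
opening: 1.002
```

```bash
python3 look.py o 440 240 390 125 50 60 8
python3 - <<'E'
from ov2 import *
x,y=.4516,-.3147
ov("o",[(x,y,.066,.032),(x,y,.098,.024),(x,y,.110,.032),(x,y,.118,.032),(x,y,.130,.022),(x,y,.140,.0095)],(x,y),"pics/ovo.png",k=6)
E
```

```text
43.475 [ 0.4513 -0.0459  0.2211] [-0.8  0.4  0.7]
top [341.7 237.3]
side [383. 138.]
```

View pics/l_o.png

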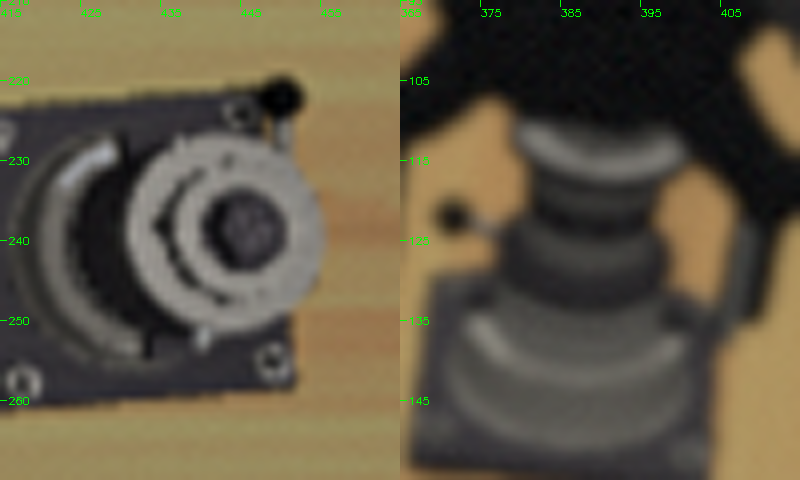

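View pics/ovo.png

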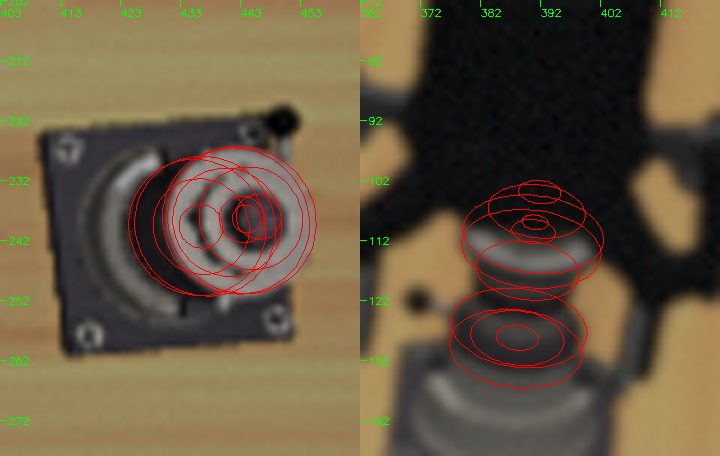

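View pics/s_o.png

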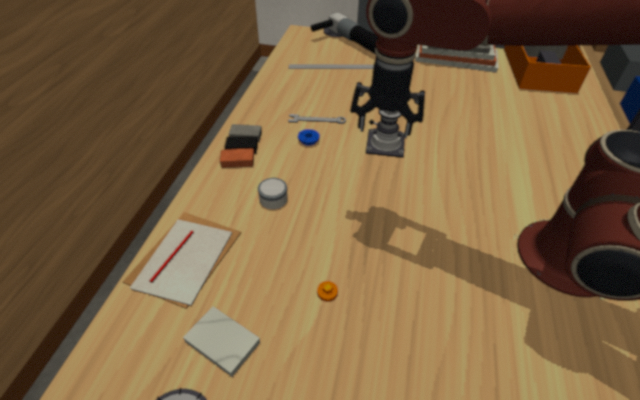

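The gripper is blocking the side view of the stack's top, so I'll move it aside and check again.

Request:
{"name": "carry_out", "arguments": {"commands": [[[0.05, 0, 0], [0, 0, 0], -1], [[0.05, 0, 0], [0, 0, 0], -1], [[0.05, 0, 0], [0, 0, 0], -1], [[0.05, 0, 0], [0, 0, 0], -1], [[0, 0, 0], [0, 0, 0], -1], [[0, 0, 0], [0, 0, 0], -1]]}}

```text
time_s: 44.22
ee_pos: [0.4515, 0.1541, 0.2209]
tcp_rot: [2.223, 2.22, -0.001]
ft_force: [0.0, -0.5, 0.4]
opening: 1.003
```

```bash
python3 look.py p 440 240 390 125 50 60 8
python3 - <<'E'
from ov2 import *
x,y=.4516,-.3147
ov("p",[(x,y,.066,.032),(x,y,.118,.032),(x,y,.130,.022),(x,y,.140,.0095)],(x,y),"pics/ovp.png",k=6)
E
```

```text
44.325 [0.4515 0.1536 0.221 ] [-0.1  0.4 -0.2]
top [256.9 238.3]
side [369.4 202.9]
```

View pics/l_p.png

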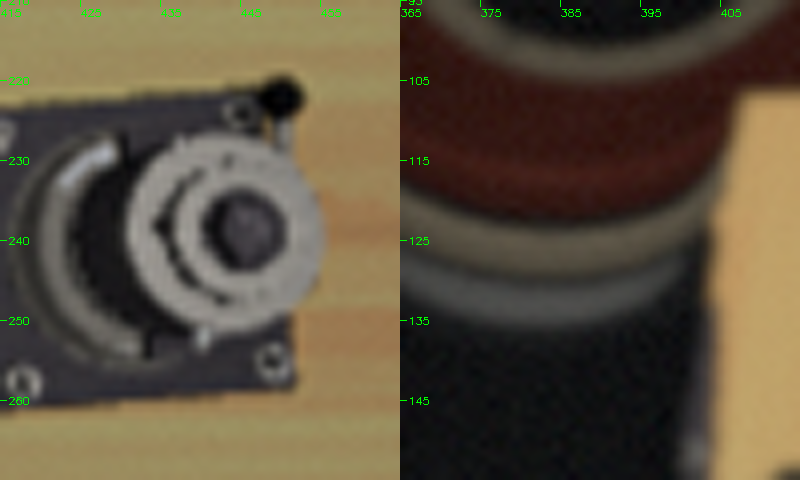

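View pics/ovp.png

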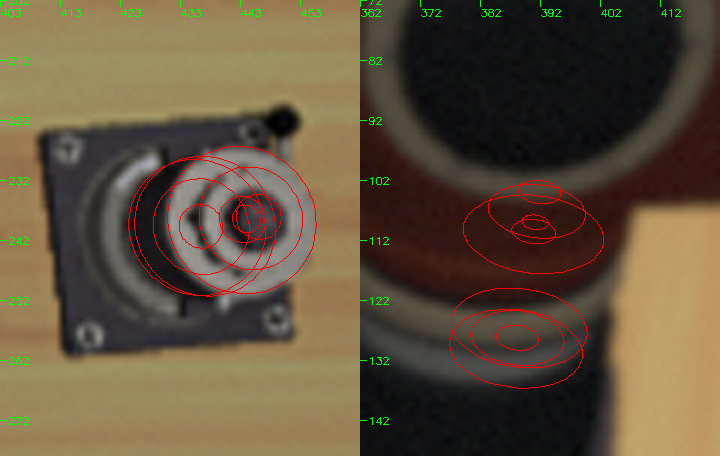

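Request:
{"name": "carry_out", "arguments": {"commands": [[[0, 0.05, 0], [0, 0, 0], -1], [[0, 0.05, 0], [0, 0, 0], -1], [[0, 0.05, 0], [0, 0, 0], -1], [[0, 0.05, 0], [0, 0, 0], -1], [[0, 0.05, 0], [0, 0, 0], -1], [[0.02, 0, 0], [0, 0, 0], -1], [[0, 0, 0], [0, 0, 0], -1], [[0, 0, 0], [0, 0, 0], -1]]}}

```text
time_s: 45.32
ee_pos: [0.7005, 0.1745, 0.2217]
tcp_rot: [2.221, 2.221, 0.0]
ft_force: [0.1, 0.5, 0.0]
opening: 1.0
```

```bash
python3 look.py q 440 240 390 125 50 60 8
python3 - <<'E'
from ov2 import *
x,y=.4516,-.3147
ov("q",[(x,y,.066,.032),(x,y,.118,.032),(x,y,.130,.022),(x,y,.140,.0095)],(x,y),"pics/ovq.png",k=6)
E
```

```text
45.425 [0.7005 0.1746 0.2219] [ 0.2 -1.1 -0.4]
top [249.4 136.5]
side [235.6 187.7]
```

View pics/l_q.png

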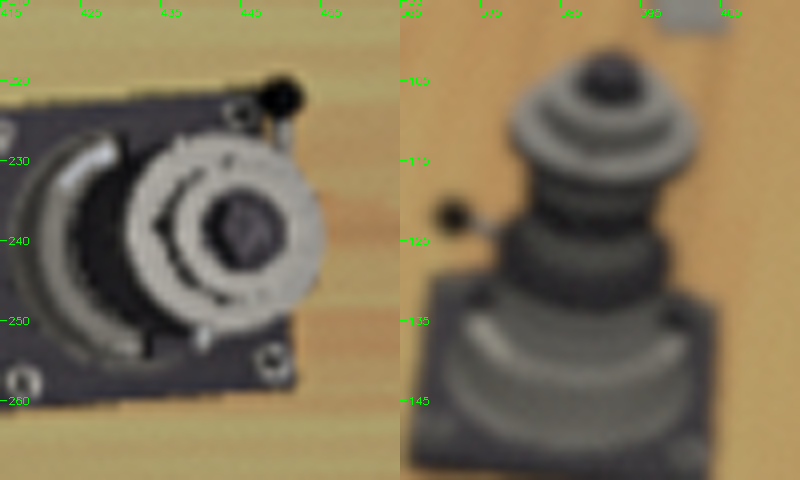

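View pics/ovq.png

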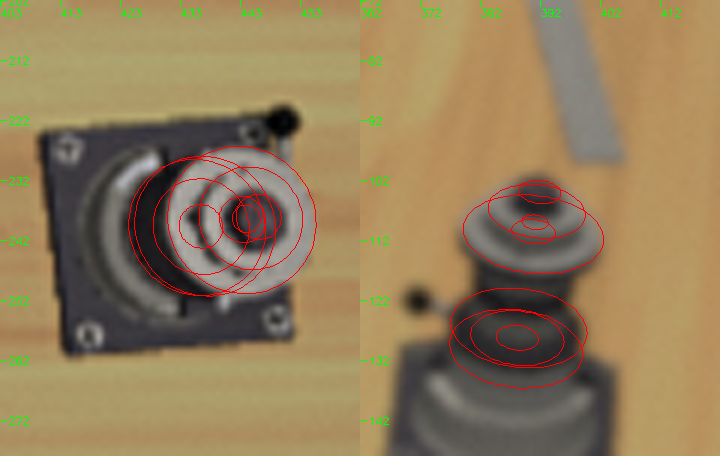

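The stack is level, and its measured outlines match the fully seated model in both views: round-over face at 118 mm, cap at 130 mm and hexagon at 140 mm.

Run:
```python
from bench import manip
print(manip.close_job())
```

```text
the job is handed in; nothing more can be done
None
```

The edge-profiling tool is made up on the arbor and handed in at about 45 s of the 102 s allowed. The order from the bottom is bevel wheel, drum wheel, round-over wheel, clamping cap. Each part kept the way up it lay, was lowered down the shaft in small steps, and was released only once light contact showed on the force reading.

**Seating height:** Contact came at about 60, 82, 98 and 118 mm, which are the fully seated heights. Wrist force readings stayed under about 7 N.

**Final pictures:** Both cameras show the stack upright, and the model outlines drawn at the seated heights fit to about a pixel. The side camera's pictures have a bias of roughly 1–2 mm.

**Views that failed:** My first two side pictures at the end were blocked by the arm, so I moved it aside and looked again.

**Bystanders:** The tin, spanner and offcut, and the blue and orange look-alikes, looked undisturbed in the pictures. I did not measure their positions.

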